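Feed a tea light into the dispenser lane with the push stick

ROBOT

A 6-joint arm with a two-finger parallel gripper is mounted at the origin on a cart in front of the work surface, level with it; the furniture and walls round the work are solid. World frame = base frame: x ahead of the robot, y to its left, z up, the work surface at z = 0. Lengths are in mm, angles in rad, forces in N, time in s.
With the tool pointing down it reaches from about 400 to 925 mm from the base axis. Payload 12.5 kg.
Tool frame: the origin (TCP) lies on the mounting face of the last link; the fingertips stand 190 mm ahead of it and the grasp point (between the pads) lies 171 mm ahead of it (env.tcp_to_tips is the distance from the TCP to the fingertips, in mm); x points along the fingers, y is the direction in which the jaws open and shut, and the axes are right-handed (so a half turn about x gives the same grasp; the last joint's range is limited). The gripper opens to 95 mm and grips with 3 to 60 N. Pads are 20 mm wide; open, the fingers measure 119 mm over their backs; the gripper's body (75 mm by 180 mm) begins 59 mm behind the grasp point.
Start: joints at [1.168, 0.491, 1.559, -0, 1.092, -0.106], TCP at [182.765, 597.681, 404.761] pointing down, gripper open.
Joint ranges: [-3.1, 3.1], [-0.84, 2.19], [0.05, 2.79], [-1.13, 4.28], [0.06, 2.93], [-2.69, 2.69]. Speed limits (rad/s): [2.22, 2.22, 2.79, 3.14, 3.14, 3.14].

INTERFACE

Orientations are given as [roll, pitch, yaw] about the fixed x, y, z axes, in that order (R = Rz(yaw) Ry(pitch) Rx(roll)).
In Python, from cell import monitor, cams, job, env gives the robot as it stands. The module is installed in compiled form; this text tells all that it offers.
- The arm moves only by the tool apply_moves, never from a script. Its argument "series" is a list of rows, each a list of 3 entries, a list of its own where there are three numbers: the closure, from -1 (fully open) to 1 (shut), so that 0 is half open, then the shift along the tool's x, y, z in cm, then the turn about the tool's x in rad. A call has 1 to 20 rows; each row is the pose to reach, as a shift and turn from the pose commanded when the call began, along the tool's axes at that moment; what a row does not reach only later rows make up. A row lasts 1/8 s, in which the tool goes at most 62.5 mm and 10.7 degrees, less where a joint would pass 70% of its speed; a pose out of reach is approached as far as the arm can. A call with a gripper value outside its range is refused whole. The fingers move at their own pace and stop on an object; the grip force is fixed at half the most. Time passes only in rows, so rows that repeat a pose let the fingers close. It gives the time, the measured TCP pose, the force and the opening at its end, in the units of the state.
- monitor.state(): the state, without advancing time (a new reading comes with each control period).
- cams.read_camera(name): name is "scene" or "top" or "wrist"; returns a dict with "image" (384x512x3 uint8, red, green, blue), "fx", "fy", "cx", "cy" (pixels), "position" and "orientation" of the camera in the world. Camera axes: x right, y down, z forward; pixel columns grow to the right and rows downward; lengths in mm; the calibration is good to about 2 mm. A picture is of the moment at which its call begins. There is no depth.
- job.job_done(): hands the job in, once; it reports no verdict.
The state is a dict: "t": time; "joints": joint angles; "qvel": joint speeds; "tau": joint torques, N m; "eef_pos": TCP position; "tcp_rot": TCP orientation; "ft_force": force on the tool from outside, world axes, zero at the start; "moment": the same for the moment, N m; "opening": opening from 0.0 (shut) to 1.0 (fully open).
Only numpy, scipy, OpenCV 4.12 (cv2) and the standard library are available. Lean on these libraries where they do the work, as an engineer would, in place of code of your own. Each camera call takes 0.05 s, during which the arm holds its last target. There are 200 camera calls.

TASK

With the wooden push stick, feed the tea light that stands in the open end of the wooden dispenser lane through the covered part, past the sprung catch, until it is firmly home against the hidden sprung stop: feel for the stop, press on it firmly for a moment, but never so hard that the soft cup is dented, and do not touch the tea light with the fingers. Then draw the stick out and lay it down flat on the dresser top, foot down and clear of the lane, leaving the other things where they stand.

Things in the scene. Friction and masses are not known exactly. Their poses are not given: they have to be found in the camera images.
- lane: Wooden tea light dispenser fixed to the dresser top: one straight lane, 230 x 68 mm, 42 mm high. Origin on the dresser top under the mouth of the covered part; +x into the cover (feeding direction), z up. Lane 44 mm wide between 10 mm walls, floor 10 mm above the dresser top. Open part x = -80 to 0 mm: no lid, rear open, wall tops at z = 24 mm. Covered part x = 0 to 150 mm.
- lane_mouth (a point): Middle of the mouth of the lane's covered part, at lane x = 0, 13 mm above the lane's floor; axes as the lane. The covered inside is 44 mm wide and 26 mm high and closed at lane x = 140 mm.
- lane_catch (a point): Tip of the sprung catch inside the cover, at lane x = 26 mm: a round brass pin that stands 8 mm into the lane from the +y wall (to lane y = 14 mm). It gives way sideways to the tea light at a push of up to about 6 N, then springs out behind it.
- backstop: Sprung stop hidden under the cover. Origin: only its fixed foot, lane x = 136 mm. Its rubber pad is set anew each time: the face is anywhere from lane x = 80 to 115 mm, can only be felt. It yields from 1.5 N at 5 N per mm, up to 4 mm. Home: pressed with 8 N or more at the stick for over 0.3 s, best 9 to 12 N. Above 15 N the tea light dents. The pad's setting slips only at 90 N.
- tea_light: The tea light to be fed: round cup 40 mm across, 21 mm high (stiff wall 17 mm high), about 20 g, standing on the lane's floor in its open part. Origin: centre of its underside, z up.
- push_stick: Wooden push stick flat on the dresser top, about 0.13 kg. Origin: underside, below the handle's centre; +x to the pushing end, z up. Slat 22 mm wide, 12 mm thick, to its flat end at x = 185 mm. Foot under the handle 44 x 40 mm, 12 mm thick (stays behind the lane). Upright handle 36 mm long in x, 18 mm thick in y, from z = 10 to 62 mm: pinch it across y from above.
- stick_tip (a point): Middle of the flat pushing end of the stick, 185 mm from the stick's origin and 6 mm above its underside; x axis along the stick.
- spare_tea_light: A second tea light, 40 mm across, 21 mm high, a bystander, loose. Origin: centre of its underside.
- tin_a: Round salve tin, 53 mm across, 22 mm high, a bystander, loose. Origin: centre of its underside.
- tin_b: Another round salve tin, 53 mm across, 22 mm high, a bystander, loose. Origin: centre of its underside.
- green_crystal: Upright pointed crystal, 36 x 32 x 69 mm, a bystander, loose. Origin: centre of its underside.
- dish: Small round stone dish of beads, 72 mm across, 26 mm high, a bystander, loose. Origin: centre of its underside.
- bell: Counter bell, 71 mm across, 62 mm high, a bystander, loose. Origin: centre of its underside.

How it is judged:
By the outcome, as a careful person would: the job done as asked, in the order asked, and still so for the second after the job is handed in, with the robot touching nothing.
It also fails if it takes over 59 s, if anything falls off the work surface, if the arm or the gripper's body presses on something with over 40 N, if the wrist force passes 120 N, or if a joint passes its speed limit or range.

## Working session

There is one attempt and no reset: what is moved stays moved. The work goes in short steps, Python scripts to look and compute and a tool call to move; the robot and the scene stay as the last step left them, time stands still between calls to the robot, and variables do not carry over. Pictures are saved under pics/ and viewed, about 8 in all and at most 12, crops included, and the job is handed in when it is done.

Besides the shell and the picture viewer there is one more tool, called after "Request:" as name([rows], argument=value, ...), one row to a line, values as JSON. apply_moves: Moves the arm, as the interface text tells. Its arguments: {"type":"object","properties":{"series":{"type":"array"}},"required":["series"]}

```bash
mkdir -p pics; python3 - <<'E'
from cell import monitor,cams,env
import cv2,numpy as np
s=monitor.state();print({k:np.round(v,3).tolist() for k,v in s.items()}, env.tcp_to_tips)
for n in("scene","top","wrist"):
    c=cams.read_camera(n);cv2.imwrite(f"pics/{n}0.png",c["image"][:,:,::-1])
    print(n,{k:np.round(c[k],3).tolist() for k in c if k!="image"})
a=cv2.imread("pics/scene0.png");
E
```

```text
{'t': 0.0, 'joints': [1.168, 0.492, 1.559, 0.0, 1.092, -0.106], 'qvel': [0.0, 0.0, 0.001, 0.0, -0.001, 0.001], 'tau': [-0.003, -61.262, -25.819, 0.069, 0.048, -0.0], 'eef_pos': [182.764, 597.635, 404.173], 'tcp_rot': [-1.68, 1.57, -1.977], 'ft_force': [-0.368, -0.152, 0.052], 'moment': [0.047, -0.004, 0.023], 'opening': 1.004} 190.1
scene {'fx': 389.778, 'fy': 389.778, 'cx': 259.584, 'cy': 191.399, 'position': [-47.269, 756.699, 537.0], 'orientation': [-2.037, 0.023, -2.524]}
top {'fx': 499.687, 'fy': 499.687, 'cx': 268.795, 'cy': 194.882, 'position': [264.182, 25.687, 1482.402], 'orientation': [-2.962, -0.002, -1.581]}
wrist {'fx': 298.361, 'fy': 298.361, 'cx': 261.831, 'cy': 194.594, 'position': [115.149, 617.627, 383.639], 'orientation': [2.893, 0.002, 1.274]}
```

View pics/top0.png

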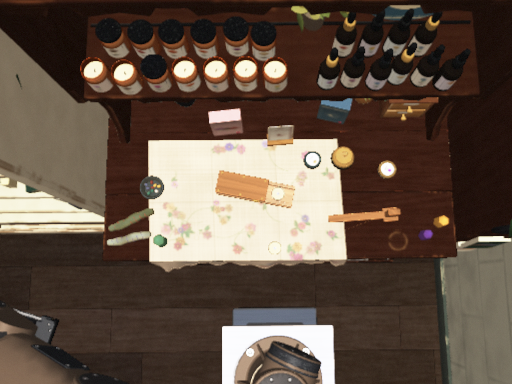

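View pics/scene0.png

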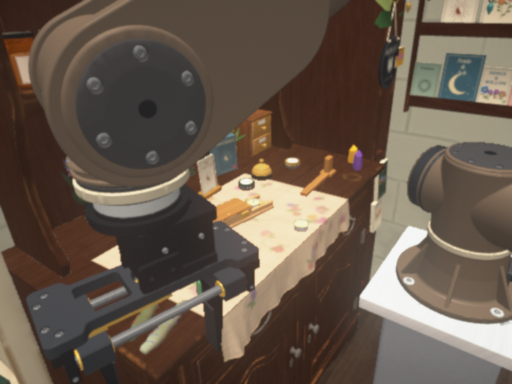

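View pics/wrist0.png

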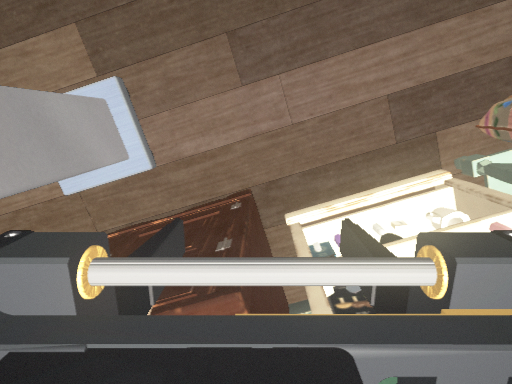

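The top view shows the lane at about (217–295, 172–208), with its open end to the right and the tea light at (278,194). The stick runs from its tip at (330,219) to its handle at (391,213), and the spare tea light is at (275,248). The scene view is partly hidden by the arm, and the wrist view misses the dresser top.

```bash
cat > h.py <<'E'
import numpy as np,cv2
from scipy.spatial.transform import Rotation as Ro
from cell import monitor,cams,job,env
def rot(o): return Ro.from_euler("xyz",o).as_matrix()
def cast(c,uv,z):
    uv=np.atleast_2d(np.asarray(uv,float))
    d=np.c_[(uv[:,0]-c["cx"])/c["fx"],(uv[:,1]-c["cy"])/c["fy"],np.ones(len(uv))]@rot(c["orientation"]).T
    p=np.asarray(c["position"]); return (p+d*((z-p[2])/d[:,2])[:,None])[:,:2]
def proj(c,P):
    q=(np.atleast_2d(P)-c["position"])@rot(c["orientation"]); return np.c_[q[:,0]/q[:,2]*c["fx"]+c["cx"],q[:,1]/q[:,2]*c["fy"]+c["cy"]]
def snap(n,f):
    c=cams.read_camera(n);cv2.imwrite(f"pics/{f}.png",c["image"][:,:,::-1]);return c
def delta(target,s=None):   # world target TCP -> tool shift in cm
    s=s or monitor.state(); return rot(s["tcp_rot"]).T@(np.asarray(target)-s["eef_pos"])/10
E
python3 - <<'E'
from h import *
c=snap("top","top1");f=lambda uv,z:print(uv,z,cast(c,uv,z)[0].round(1))
for uv,z in [((330,219),12),((391,213),62),((385,215),12),((400,214),12),((278,194),31),((294,196),24),((217,186),42),((269,188),42),((275,248),21),((313,160),22),((343,157),30),((387,169),20)]:f(uv,z)
s=monitor.state();print(rot(s["tcp_rot"]).round(3))
im=c["image"][140:270,100:460][:,:,::-1];cv2.imwrite("pics/topcrop.png",cv2.resize(im,None,fx=2.2,fy=2.2,interpolation=cv2.INTER_CUBIC))
E
```

```text
(330, 219) 12 [ 456.1 -160.6]
(391, 213) 62 [ 465.2 -330. ]
(385, 215) 12 [ 466.4 -324.4]
(400, 214) 12 [ 469.  -369.1]
(278, 194) 31 [529.6  -7. ]
(294, 196) 24 [524.3 -54.5]
(217, 186) 42 [553.3 172.1]
(269, 188) 42 [545.7  19.4]
(275, 248) 21 [371.4   3.7]
(313, 160) 22 [ 634.2 -114. ]
(343, 157) 30 [ 640.5 -203.3]
(387, 169) 20 [ 604.6 -335.7]
[[-0.     0.292  0.956]
 [-0.001  0.956 -0.292]
 [-1.    -0.001 -0.   ]]
```

Request:
apply_moves([
  [-1,[0,-33.5,43.5],0.6],
  [-1,[0,-33.5,43.5],0.6],
  [-1,[0,-33.5,43.5],0.6],
  [-1,[0,-33.5,43.5],0.6],
  [-1,[0,-33.5,43.5],0.6],
  [-1,[0,-33.5,43.5],0.6],
  [-1,[0,-33.5,43.5],0.6],
  [-1,[0,-33.5,43.5],0.6],
  [-1,[0,-33.5,43.5],0.6],
  [-1,[0,-77,54.5],1.21],
  [-1,[0,-77,54.5],1.21],
  [-1,[0,-77,54.5],1.21],
  [-1,[0,-77,54.5],1.21],
  [-1,[0,-77,54.5],1.21],
  [-1,[0,-77,54.5],1.21],
  [-1,[0,-77,54.5],1.21],
  [-1,[0,-77,54.5],1.21],
  [-1,[0,-77,54.5],1.21],
])

```text
t: 2.45
eef_pos: [478.6, -298.3, 404.3]
tcp_rot: [-2.56, 1.57, 2.215]
ft_force: [-0.2, 0.2, 0.0]
opening: 0.999
```

```bash
python3 - <<'E'
from h import *
s=monitor.state();print(s["t"],s["eef_pos"].round(1) if hasattr(s["eef_pos"],"round") else s["eef_pos"],np.round(s["joints"],2),rot(s["tcp_rot"]).round(3))
c=snap("wrist","w1");print(cast(c,[(0,0),(511,0),(256,192)],12).round(0),c["position"],c["orientation"])
c=snap("top","top2")
E
```

```text
2.45 [ 478.6 -298.3  404.3] [-0.67  0.4   1.71  0.    1.03 -0.74] [[-0.001  0.998  0.063]
 [ 0.001  0.063 -0.998]
 [-1.    -0.    -0.001]]
[[ 176. -121.]
 [ 738.  -86.]
 [ 470. -321.]] [ 472.74572675 -229.50811787  383.77761145] [2.89218821e+00 1.85592471e-03 6.22872383e-02]
```

View pics/w1.png

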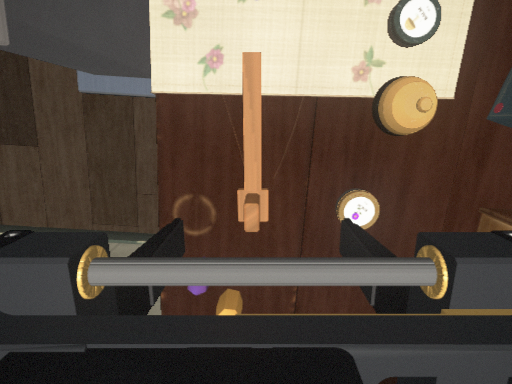

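The wrist view shows the stick. Its tip edge is at about (243–261, 52), the foot at (237–269, 190–220), and the handle top at (244–260, 195–231). The bell is at (407,105), tin_a at (414,20) and tin_b at (358,210).

```bash
python3 - <<'E'
from h import *
c=cams.read_camera("wrist");im=c["image"].astype(int)
m=((im[...,0]>120)&(im[...,0]-im[...,2]>60)&(im[...,0]-im[...,1]>35)).astype(np.uint8)
m[:, :225]=0;m[:,285:]=0;m[240:]=0
for r in (50,51,52,53,54,70,100,130,160,180,188,192,205,218,222,230):
    x=np.where(m[r])[0]; print(r,(x.min(),x.max(),len(x)) if len(x) else None)
L=[];Rr=[]
for r in range(58,180):
    x=np.where(m[r])[0]; L.append((x.min()-.0,r+.5-.5));Rr.append((x.max()+1.,r))
L=cast(c,L,12);Rr=cast(c,Rr,12);mid=(L+Rr)/2
d=mid[0]-mid[-1];k=np.polyfit(mid[:,1],mid[:,0],1);print("x=a*y+b",k,"angle deg",90-np.degrees(np.arctan(k[0])),"width",np.linalg.norm(L-Rr,axis=1).mean())
print("tip",cast(c,[(252,51.5)],12), "foot",cast(c,[(237,190),(269,190),(237,220),(269,220)],12),"handletop",cast(c,[(244,210),(260,210),(252,231)],62))
E
```

```text
50 None
51 None
52 None
53 (np.int64(243), np.int64(259), 17)
54 (np.int64(243), np.int64(260), 18)
70 (np.int64(242), np.int64(260), 19)
100 (np.int64(242), np.int64(260), 19)
130 (np.int64(243), np.int64(260), 18)
160 (np.int64(243), np.int64(260), 18)
180 (np.int64(244), np.int64(260), 17)
188 (np.int64(244), np.int64(260), 17)
192 (np.int64(237), np.int64(267), 31)
205 (np.int64(237), np.int64(267), 31)
218 (np.int64(237), np.int64(267), 31)
222 (np.int64(239), np.int64(266), 28)
230 (np.int64(244), np.int64(258), 15)
x=a*y+b [-6.28902496e-02  4.45883983e+02] angle deg 93.59860648586474 width 22.112742861165973
tip [[ 456.25712678 -154.51093448]] foot [[ 446.24975297 -318.7828784 ]
 [ 487.19073523 -316.12578444]
 [ 448.02950534 -359.32760733]
 [ 490.04262191 -356.59347174]] handletop [[ 458.7378303  -329.28041258]
 [ 476.76448938 -328.10835646]
 [ 469.17216061 -353.90722931]]
```

Request:
apply_moves([
  [-1,[0,6.5,-23.5],0],
  [-1,[0,6.5,-23.5],0],
  [-1,[0,6.5,-23.5],0],
  [-1,[0,6.5,-23.5],0],
  [-1,[0,6.5,-23.5],0],
  [-1,[0,6.5,-23.5],0],
])

```text
t: 3.35
eef_pos: [528.4, -58.5, 404.9]
tcp_rot: [1.098, 1.571, -0.407]
ft_force: [0.5, -0.7, -0.4]
opening: 1.002
```

```bash
python3 - <<'E'
from h import *
s=monitor.state();print(s["t"],s["qvel"])
c=snap("wrist","w2");np.save("w2c.npy",c,allow_pickle=True)
im=c["image"][:,:,::-1];print(c["position"])
cv2.imwrite("pics/w2z.png",cv2.resize(im[0:260,130:430],None,fx=2.6,fy=2.2,interpolation=cv2.INTER_CUBIC))
E
```

```text
3.35 [-0.03425942  0.00321279 -0.00168993  0.00011928 -0.00227152 -0.00087497]
[522.35992993  10.28828273 384.31249336]
```

View pics/w2z.png

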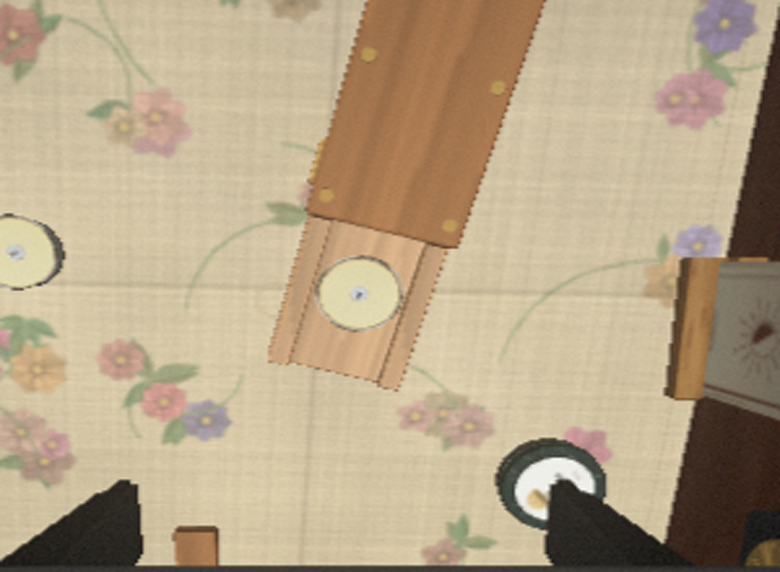

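The zoomed crop shows the lane clearly. The cover's mouth corners are at (307,214) and (458,248), the rear wall ends at (268,361) and (398,390), and the tea light's centre at (359,294). The stick's tip shows at (195,530).

```bash
python3 - <<'E'
from h import *
c=np.load("w2c.npy",allow_pickle=True).item()
im=c["image"];hsv=cv2.cvtColor(im,cv2.COLOR_RGB2HSV)
q=lambda x,y:(x/2.6+130-.3,y/2.2-.3)
S=hsv[...,1].astype(int)
# cover edges: saturated wood vs cloth, by rows
L=[];R=[]
for v in range(5,92):
    x=np.where((S[v]>105))[0]; x=x[(x>240)&(x<345)]
    L.append((x.min(),v));R.append((x.max()+1,v))
L=cast(c,L,42);R=cast(c,R,42)
def fit(P):
    k=np.polyfit(P[:,1],P[:,0],1)
    for _ in range(3):
        r=P[:,0]-np.polyval(k,P[:,1]);P=P[abs(r)<1.5];k=np.polyfit(P[:,1],P[:,0],1)
    return k,len(P)
print(fit(L),fit(R))
print("mouth corners",cast(c,[q(307,214),q(458,248)],42))
print("rear",cast(c,[q(268,361),q(293,364),q(378,385),q(398,390)],24))
print("inner wall mouth",cast(c,[q(330,220),q(428,241)],24))
print("tea",cast(c,[q(359,294)],31),"tip",cast(c,[q(175,528),q(217,528)],12))
print("spare",cast(c,[q(14,252)],21))
E
```

```text
(array([2.20648142e-01, 4.96606494e+02]), 76) (array([2.05108996e-01, 5.66155828e+02]), 87)
mouth corners [[505.15729363  31.80793925]
 [570.14336049  19.76285641]]
rear [[490.24987907 -45.44715521]
 [501.98656348 -46.34356893]
 [542.55173068 -55.46914185]
 [552.19272904 -57.67063572]]
inner wall mouth [[514.59071096  30.61821105]
 [558.92237482  22.9283724 ]]
tea [[529.95494034  -6.14275327]] tip [[ 445.60080632 -152.70152463]
 [ 467.2059599  -151.26883064]]
spare [[372.84918567   5.10143924]]
```

Request:
apply_moves([
  [-1,[4,-7.9,27.7],0],
  [-1,[4,-7.9,27.7],0],
  [-1,[4,-7.9,27.7],0],
  [-1,[4,-7.9,27.7],0],
  [-1,[4,-7.9,27.7],0],
  [-1,[4,-7.9,27.7],0],
  [-1,[14.4,-7.9,27.7],0],
  [-1,[14.4,-7.9,27.7],0],
  [-1,[14.4,-7.9,27.7],0],
])

```text
t: 4.53
eef_pos: [467.0, -340.2, 258.7]
tcp_rot: [-2.408, 1.566, 2.368]
ft_force: [0.1, -0.6, 0.9]
opening: 0.997
```

```bash
python3 - <<'E'
from h import *
s=monitor.state();print(s["t"],s["eef_pos"],delta([467.3,-340.3,209]).round(2),np.round(s["ft_force"],2))
c=snap("wrist","w3")
im=c["image"].astype(int)
m=((im[...,0]>120)&(im[...,0]-im[...,2]>60)&(im[...,0]-im[...,1]>35)).astype(np.uint8)
cv2.imwrite("pics/w3.png",c["image"][:,:,::-1])
print(proj(c,[[467.3,-340.3,62],[467.3,-322.3,62],[458.3,-322.9,62],[476.3,-321.8,62]]).round(0))
E
```

```text
4.525 [ 467.01875164 -340.24159701  258.73935192] [4.97 0.05 0.03] [ 0.13 -0.59  0.87]
[[266. 233.]
 [268. 205.]
 [253. 205.]
 [283. 206.]]
```

View pics/w3.png

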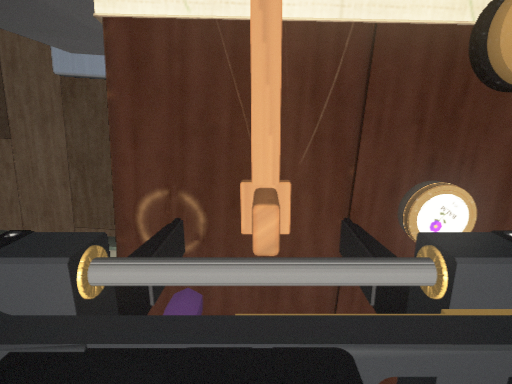

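The handle's top is at (253–280, 204–254). That matches where my measurement puts it, so I'm going down and gripping it.

Request:
apply_moves([
  [-1,[3,0,0],0],
  [-1,[5,0,0],0],
  [-1,[5,0,0],0],
  [0.7,[5,0,0],0],
  [1,[5,0,0],0],
  [1,[5,0,0],0],
  [1,[5,0,0],0],
  [1,[5,0,0],0],
  [1,[5,0,0],0],
  [1,[5,0,0],0],
  [1,[5,0,0],0],
  [1,[5,0,0],0],
])

```text
t: 6.08
eef_pos: [467.5, -340.8, 210.7]
tcp_rot: [3.079, 1.571, 1.572]
ft_force: [0.5, 0.4, -0.8]
opening: 0.19
```

```bash
python3 - <<'E'
from h import *
s=monitor.state();print(s["t"],s["eef_pos"],np.round(s["ft_force"],2),s["opening"]*95)
E
```

```text
6.075 [ 467.48069892 -340.82411384  210.65475828] [ 0.48  0.42 -0.79] 18.038341031490685
```

Request:
apply_moves([
  [1,[-2.5,0,0],0],
  [1,[-5,0,0],0],
  [1,[-5,1.9,-4.5],0.14],
  [1,[-5,1.9,-9.1],0.267],
  [1,[-5,1.9,-9.1],0.267],
  [1,[-5,1.9,-9.1],0.267],
  [1,[-3,1.9,-9.1],0.267],
  [1,[-1.4,1.9,-9.1],0.267],
  [1,[-1.4,1.9,-9.1],0.267],
  [1,[-1.4,1.9,-9.1],0.267],
])

```text
t: 7.32
eef_pos: [480.7, -249.2, 224.9]
tcp_rot: [2.61, 1.571, 0.836]
ft_force: [0.1, -0.9, -1.2]
opening: 0.187
```

```bash
python3 - <<'E'
from h import *
s=monitor.state();print(s["t"],s["eef_pos"],np.round(s["ft_force"],2),np.round(s["moment"],3),s["opening"]*95,rot(s["tcp_rot"]).round(3))
c=snap("top","top3");np.save("t3c.npy",c,allow_pickle=True);w=snap("scene","sc3")
print("pred tip top",proj(c,[[518,-67,26],[480.5,-248,74]]).round(1))
print("scene: lane rear",proj(w,[[522,-51,10],[518,-67,26],[518,-67,14]]).round(1))
a=c["image"][150:240,200:420][:,:,::-1]
b=w["image"][150:300,180:400][:,:,::-1]
a=cv2.resize(a,(780,319),interpolation=cv2.INTER_CUBIC);b=cv2.resize(b[20:100,20:200],(600,267),interpolation=cv2.INTER_CUBIC);b=cv2.copyMakeBorder(b,0,0,0,180,0)
cv2.imwrite("pics/cmp3.png",np.vstack([a,b]))
E
```

```text
7.325 [ 480.67328257 -249.18729895  224.85229677] [ 0.09 -0.89 -1.2 ] [-0.034  0.051  0.027] 17.742197282945657 [[ 0.     0.979 -0.202]
 [ 0.    -0.202 -0.979]
 [-1.     0.    -0.   ]]
pred tip top [[298.3 198. ]
 [363.  207.4]]
scene: lane rear [[265.2 200.6]
 [269.4 193.9]
 [269.4 197.5]]
```

View pics/cmp3.png

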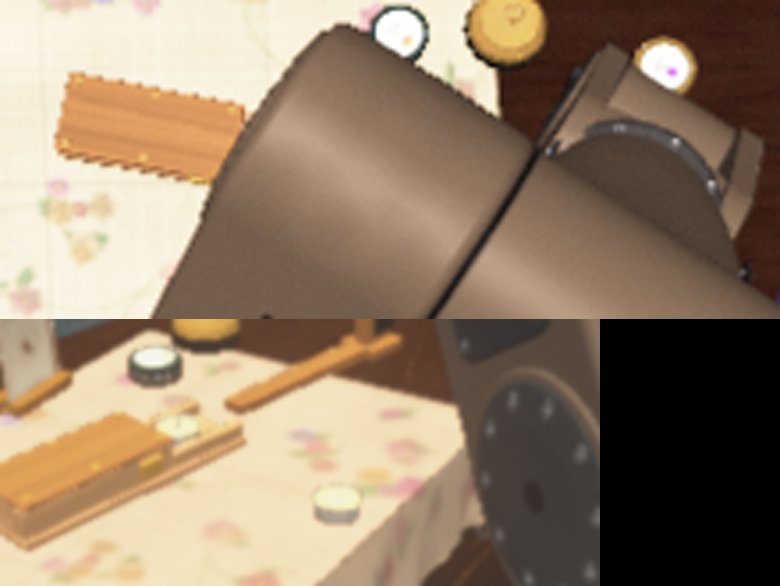

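The composite shows the arm hiding the stick in the top view. In the scene view the raised tip is at about pixel (268.5,196) of the full picture, against a predicted (269.4, 194–197.5), so it is in line behind the lane. I'll do a quick numerical check of how level it is and what the rest forces are.

```bash
python3 - <<'E'
from h import *
w=cams.read_camera("scene");im=w["image"].astype(int)
d=np.array([.203,.979]);n=np.array([-.979,.203]);o=np.array([480.6,-249])
for z in (14,26):
  for s in (185,150,100,50):
    for l in (11,-11): print(z,s,l,proj(w,[[*(o+d*s+n*l),z]]).round(1)[0])
m=((im[...,0]>110)&(im[...,0]-im[...,2]>60))
for u in (270,275,280,285,290,295,300):
    v=np.where(m[160:200,u])[0]+160; print(u,v.min() if len(v) else None,v.max()+1 if len(v) else None,len(v))
for i in range(3): print(np.round(monitor.state()["ft_force"],2),monitor.state()["t"]); cams.read_camera("scene")
E
```

```text
14 185 11 [272.2 198.7]
14 185 -11 [266.9 196.2]
14 150 11 [280.8 194.7]
14 150 -11 [275.4 192.3]
14 100 11 [292.4 189.3]
14 100 -11 [287.1 187. ]
14 50 11 [303.5 184.1]
14 50 -11 [298.1 182. ]
26 185 11 [272.2 194.9]
26 185 -11 [266.9 192.5]
26 150 11 [280.8 191. ]
26 150 -11 [275.4 188.7]
26 100 11 [292.5 185.7]
26 100 -11 [287.1 183.5]
26 50 11 [303.6 180.6]
26 50 -11 [298.2 178.5]
270 167 200 22
275 181 199 11
280 182 197 12
285 160 194 15
290 163 192 13
295 163 190 13
300 177 189 12
[ 0.88 -0.05 -1.23] 7.475
[ 0.65  0.12 -1.73] 7.525
[ 0.17  0.34 -0.49] 7.575
```

Request:
apply_moves([
  [1,[0,0,-1],0],
  [1,[0,0,-2],0],
  [1,[0,0,-2.8],0],
  [1,[0,0,-3.6],0],
  [1,[0,0,-4],0],
  [1,[0,0,-4.4],0],
  [1,[0,0,-4.8],0],
  [1,[0,0,-5.2],0],
  [1,[0,0,-5.6],0],
  [1,[0,0,-6],0],
  [1,[0,0,-6],0],
])

```text
t: 9.0
eef_pos: [492.7, -189.8, 224.7]
tcp_rot: [-2.646, 1.571, 1.864]
ft_force: [0.5, 0.8, -1.9]
opening: 0.187
```

```bash
cat > f.py <<'E'
from h import *
F=[]
for i in range(4): F.append(monitor.state()["ft_force"]); cams.read_camera("wrist") if i<3 else 0
s=monitor.state();d=np.array([.2025,.979,0]);p=np.array(s["eef_pos"])-[537.3,25.8,0]
print("t",s["t"],"F",np.mean(F,0).round(2),"push",(-np.array(F)@d).round(1),"mean",round(-np.mean(F,0)@d,2),"tip_x",round(p@d+185,2),"lat",round(p@[-.979,.2025,0],2),"z",p[2].round(1),"M",np.round(s["moment"],2))
E
python3 f.py; python3 - <<'E'
from h import *
w=snap("scene","sc4");b=w["image"][170:260,190:320][:,:,::-1]
cv2.imwrite("pics/sc4z.png",cv2.resize(b,(780,540),interpolation=cv2.INTER_CUBIC))
E
```

```text
t 9.15 F [ 0.3   0.43 -1.25] push [-0.9 -0.1 -0.1 -0.8] mean -0.48 tip_x -35.39 lat -0.07 z 224.7 M [-0.17  0.1  -0.07]
```

View pics/sc4z.png

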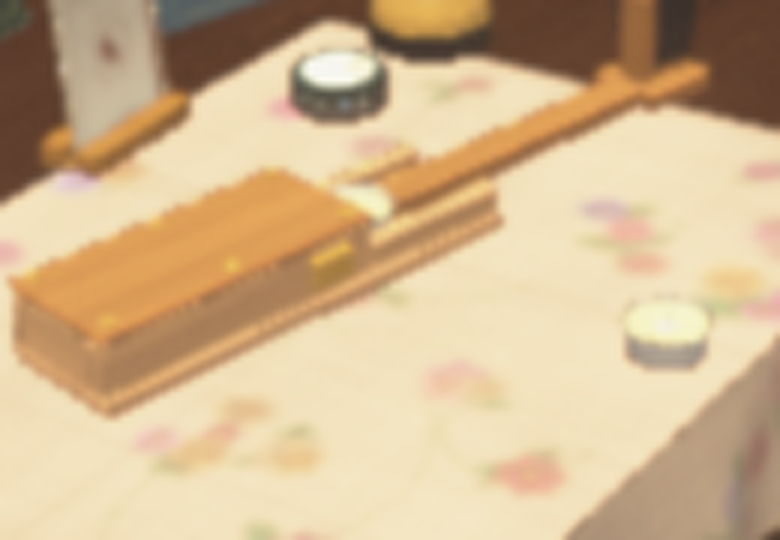

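The zoomed crop shows the stick's tip in the open lane at (390,190), with the tea light ahead of it half under the cover at (365,200). Next I push it past the catch, staying short of the nearest possible stop (tip at 40 mm).

Request:
apply_moves([
  [1,[0,0,-0.4],0],
  [1,[0,0,-0.8],0],
  [1,[0,0,-1.2],0],
  [1,[0,0,-1.6],0],
  [1,[0,0,-1.9],0],
  [1,[0,0,-2.2],0],
  [1,[0,0,-2.5],0],
  [1,[0,0,-2.8],0],
  [1,[0,0,-3.1],0],
  [1,[0,0,-3.4],0],
  [1,[0,0,-3.7],0],
  [1,[0,0,-4],0],
  [1,[0,0,-4.3],0],
  [1,[0,0,-4.6],0],
  [1,[0,0,-4.9],0],
  [1,[0,0,-5.2],0],
  [1,[0,0,-5.5],0],
  [1,[0,0,-5.8],0],
  [1,[0,0,-5.8],0],
  [1,[0,0,-5.8],0],
])

```text
t: 11.7
eef_pos: [504.4, -133.2, 224.7]
tcp_rot: [3.125, 1.571, 1.351]
ft_force: [-0.4, -0.6, -0.7]
opening: 0.186
```

```bash
python3 f.py
```

```text
t 11.85 F [ 0.21 -0.35 -1.23] push [ 0.7  0.3  0.5 -0.3] mean 0.3 tip_x 22.58 lat -0.0 z 224.7 M [-0.2   0.13  0.03]
```

Request:
apply_moves([
  [1,[0,0,-0.3],0],
  [1,[0,0,-0.6],0],
  [1,[0,0,-0.9],0],
  [1,[0,0,-1.1],0],
  [1,[0,0,-1.3],0],
  [1,[0,0,-1.4],0],
  [1,[0,0,-1.4],0],
])

```text
t: 12.72
eef_pos: [507.2, -119.5, 224.7]
tcp_rot: [2.946, 1.571, 1.172]
ft_force: [0.2, -0.6, -1.1]
opening: 0.188
```

```bash
python3 f.py
```

```text
t 12.875 F [-0.27  0.11 -0.83] push [ 0.6  0.1  0.2 -1.1] mean -0.05 tip_x 36.6 lat 0.02 z 224.7 M [-0.12  0.09  0.04]
```

Past the catch and no contact yet. Now I feel for the stop in 2 mm steps.

Request:
apply_moves([
  [1,[0,0,-0.1],0],
  [1,[0,0,-0.2],0],
  [1,[0,0,-0.2],0],
])

```text
t: 13.25
eef_pos: [507.6, -117.5, 224.7]
tcp_rot: [3.064, 1.571, 1.291]
ft_force: [-0.8, 0.2, -1.2]
opening: 0.187
```

Request:
apply_moves([
  [1,[0,0,-0.1],0],
  [1,[0,0,-0.2],0],
  [1,[0,0,-0.2],0],
])

```text
t: 13.62
eef_pos: [508.0, -115.5, 224.7]
tcp_rot: [3.025, 1.571, 1.251]
ft_force: [-0.2, 0.4, -1.4]
opening: 0.185
```

Request:
apply_moves([
  [1,[0,0,-0.1],0],
  [1,[0,0,-0.2],0],
  [1,[0,0,-0.2],0],
])

```text
t: 14.0
eef_pos: [508.4, -113.6, 224.7]
tcp_rot: [3.071, 1.571, 1.297]
ft_force: [-0.5, -0.2, -0.5]
opening: 0.188
```

Request:
apply_moves([
  [1,[0,0,-0.1],0],
  [1,[0,0,-0.2],0],
  [1,[0,0,-0.2],0],
])

```text
t: 14.38
eef_pos: [508.9, -111.6, 224.7]
tcp_rot: [3.127, 1.571, 1.353]
ft_force: [0.5, -0.2, -1.9]
opening: 0.187
```

Request:
apply_moves([
  [1,[0,0,-0.1],0],
  [1,[0,0,-0.2],0],
  [1,[0,0,-0.2],0],
])

```text
t: 14.75
eef_pos: [509.3, -109.6, 224.7]
tcp_rot: [2.436, 1.571, 0.663]
ft_force: [-0.0, -1.5, -1.3]
opening: 0.189
```

```bash
python3 f.py
```

```text
t 14.9 F [-0.05 -0.45 -0.8 ] push [ 1.5  0.   0.3 -0. ] mean 0.45 tip_x 46.63 lat 0.03 z 224.7 M [-0.17  0.12  0.02]
```

Only noise, so I carry on.

Request:
apply_moves([
  [1,[0,0,-0.1],0],
  [1,[0,0,-0.2],0],
  [1,[0,0,-0.2],0],
])

```text
t: 15.28
eef_pos: [509.7, -107.7, 224.7]
tcp_rot: [3.015, 1.571, 1.241]
ft_force: [-0.5, 0.4, -1.4]
opening: 0.186
```

Request:
apply_moves([
  [1,[0,0,-0.1],0],
  [1,[0,0,-0.2],0],
  [1,[0,0,-0.2],0],
])

```text
t: 15.65
eef_pos: [510.0, -105.7, 224.7]
tcp_rot: [-2.974, 1.571, 1.535]
ft_force: [-0.0, -0.1, -1.1]
opening: 0.186
```

Request:
apply_moves([
  [1,[0,0,-0.1],0],
  [1,[0,0,-0.2],0],
  [1,[0,0,-0.2],0],
])

```text
t: 16.02
eef_pos: [510.4, -103.8, 224.7]
tcp_rot: [-2.56, 1.571, 1.95]
ft_force: [-0.6, 0.4, -1.1]
opening: 0.19
```

Request:
apply_moves([
  [1,[0,0,-0.1],0],
  [1,[0,0,-0.2],0],
  [1,[0,0,-0.2],0],
])

```text
t: 16.4
eef_pos: [510.9, -101.8, 224.7]
tcp_rot: [2.543, 1.571, 0.769]
ft_force: [-0.1, 0.5, -1.2]
opening: 0.19
```

Request:
apply_moves([
  [1,[0,0,-0.1],0],
  [1,[0,0,-0.2],0],
  [1,[0,0,-0.2],0],
])

```text
t: 16.77
eef_pos: [511.3, -99.9, 224.7]
tcp_rot: [2.457, 1.571, 0.683]
ft_force: [0.3, 0.2, -1.7]
opening: 0.187
```

Request:
apply_moves([
  [1,[0,0,-0.1],0],
  [1,[0,0,-0.2],0],
  [1,[0,0,-0.2],0],
])

```text
t: 17.15
eef_pos: [511.7, -97.9, 224.7]
tcp_rot: [-2.94, 1.571, 1.569]
ft_force: [0.2, 0.1, -1.0]
opening: 0.184
```

Request:
apply_moves([
  [1,[0,0,-0.1],0],
  [1,[0,0,-0.2],0],
  [1,[0,0,-0.2],0],
])

```text
t: 17.52
eef_pos: [512.1, -96.1, 224.8]
tcp_rot: [1.101, 1.571, -0.672]
ft_force: [-0.6, -2.1, -0.9]
opening: 0.188
```

```bash
python3 f.py
```

```text
t 17.675 F [-0.97 -2.3  -0.37] push [2.2 2.7 2.4 2.5] mean 2.45 tip_x 60.54 lat 0.03 z 224.7 M [-0.63  0.18  0.06]
```

Contact: the push is now a steady 2.45 N. I press on in small steps.

Request:
apply_moves([
  [1,[0,0,-0.05],0],
  [1,[0,0,-0.1],0],
  [1,[0,0,-0.1],0],
])

```text
t: 18.05
eef_pos: [512.3, -95.3, 224.8]
tcp_rot: [0.888, 1.57, -0.886]
ft_force: [-1.4, -5.8, -0.4]
opening: 0.187
```

```bash
python3 f.py
```

```text
t 18.2 F [-1.54 -6.44 -0.5 ] push [6.  6.9 7.3 6.2] mean 6.62 tip_x 61.36 lat -0.01 z 224.8 M [-1.1   0.29  0.03]
```

Request:
apply_moves([
  [1,[0,0,-0.05],0],
  [1,[0,0,-0.1],0],
  [1,[0,0,-0.1],0],
  [1,[0,0,-0.1],0],
])

```text
t: 18.7
eef_pos: [512.5, -94.6, 224.9]
tcp_rot: [0.636, 1.57, -1.138]
ft_force: [-2.2, -9.1, 0.6]
opening: 0.189
```

```bash
python3 f.py; python3 f.py
```

```text
t 18.85 F [-2.37 -9.03  0.85] push [9.3 9.4 9.  9.5] mean 9.32 tip_x 62.09 lat -0.04 z 224.9 M [-1.72  0.51  0.11]
t 19.0 F [-2.35 -9.16  0.94] push [9.5 9.9 9.1 9.2] mean 9.45 tip_x 62.1 lat -0.06 z 224.9 M [-1.75  0.5   0.04]
```

Request:
apply_moves([
  [1,[0,0,-0.03],0],
  [1,[0,0,-0.03],0],
  [1,[0,0,-0.03],0],
  [1,[0,0,-0.03],0],
  [1,[0,0,-0.03],0],
])

```text
t: 19.62
eef_pos: [512.5, -94.4, 224.9]
tcp_rot: [0.656, 1.57, -1.117]
ft_force: [-2.0, -11.2, 1.6]
opening: 0.188
```

```bash
python3 f.py; python3 f.py
```

```text
t 19.775 F [ -2.63 -10.98   1.32] push [11.4 11.4 11.1 11.2] mean 11.28 tip_x 62.31 lat -0.07 z 224.9 M [-1.97  0.55  0.12]
t 19.925 F [ -3.04 -10.75   0.94] push [11.2 10.8 11.5 11. ] mean 11.14 tip_x 62.3 lat -0.09 z 224.9 M [-1.82  0.59  0.05]
```

It has been pressed home at about 11 N for some 0.9 s. Now I draw the stick straight out.

Request:
apply_moves([
  [1,[0,0,0.1],0],
  [1,[0,0,0.3],0],
  [1,[0,0,0.7],0],
  [1,[0,0,1.5],0],
  [1,[0,0,3],0],
  [1,[0,0,4.5],0],
  [1,[0,0,6],0],
  [1,[0,0,7.5],0],
  [1,[0,0,9],0],
  [1,[0,0,10.5],0],
  [1,[0,0,12],0],
  [1,[0,0,13.5],0],
  [1,[0,0,15],0],
  [1,[0,0,16.5],0],
  [1,[0,0,16.5],0],
  [1,[0,0,16.5],0],
])

```text
t: 21.92
eef_pos: [479.2, -255.2, 224.6]
tcp_rot: [-2.372, 1.57, 2.137]
ft_force: [-0.1, -0.1, -1.7]
opening: 0.189
```

```bash
python3 f.py; python3 - <<'E'
from h import *
w=snap("scene","sc5");b=w["image"][150:240,220:350][:,:,::-1]
cv2.imwrite("pics/sc5z.png",cv2.resize(b,(780,540),interpolation=cv2.INTER_CUBIC))
s=monitor.state();R=rot(s["tcp_rot"]);print(R.round(4))
d=-R[:2,2];n=np.array([-d[1],d[0]]);o=np.array(s["eef_pos"])[:2]
for q,l,z in((185,11,14),(185,11,26),(22,11,14),(22,20,14),(-22,20,14)):
    u=proj(w,[[*(o+d*q+n*l),z]])[0];print(q,l,z,((u-[220,150])*6).round(0))
print(delta([467.3,-340.5,224.7]).round(2), delta([467.3,-340.5,210.65]).round(2))
E
```

```text
t 22.075 F [ 0.05  0.22 -1.26] push [ 0.1  0.2 -0.6 -0.6] mean -0.23 tip_x -101.59 lat -0.1 z 224.7 M [-0.16  0.15 -0.  ]
[[ 0.000e+00  9.796e-01 -2.010e-01]
 [ 1.000e-04 -2.010e-01 -9.796e-01]
 [-1.000e+00 -0.000e+00 -1.000e-04]]
185 11 14 [323. 288.]
185 11 26 [323. 266.]
22 11 14 [544. 184.]
22 20 14 [557. 190.]
-22 20 14 [611. 164.]
[0.   0.54 8.62] [1.41 0.54 8.62]
```

View pics/sc5z.png

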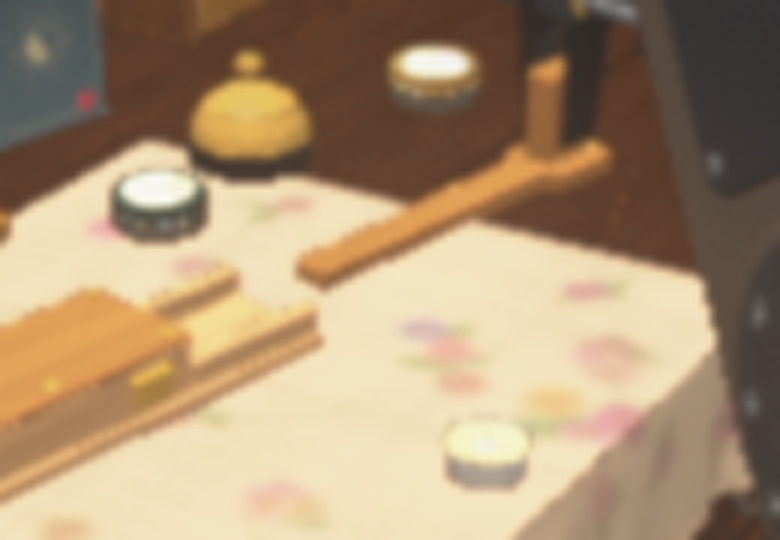

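The crop shows the stick clear of the lane and level: its tip corner at (323,285) matches the prediction (323,288). The open lane is empty, so the tea light stayed inside. I'm carrying the stick back to its old place and setting it down.

Request:
apply_moves([
  [1,[-0.5,0.2,3],-0.1],
  [1,[-0.5,0.5,6],-0.2],
  [1,[-0.5,0.5,8.6],-0.267],
  [1,[0,0.5,8.6],-0.267],
  [1,[0,0.5,8.6],-0.267],
  [1,[0.6,0.5,8.6],-0.267],
  [1,[1.1,0.5,8.6],-0.267],
  [1,[1.3,0.5,8.6],-0.267],
  [1,[1.4,0.5,8.6],-0.267],
  [1,[1.4,0.5,8.6],-0.267],
  [1,[1.4,0.5,8.6],-0.267],
])

```text
t: 23.5
eef_pos: [466.8, -340.6, 210.8]
tcp_rot: [1.144, 1.571, -0.363]
ft_force: [0.5, 0.5, -0.8]
opening: 0.187
```

```bash
python3 f.py
```

```text
t 23.65 F [ 0.29  0.08 -1.43] push [-0.6  0.6 -0.4 -0.2] mean -0.14 tip_x -188.03 lat -5.17 z 210.7 M [-0.11  0.09 -0.02]
```

Request:
apply_moves([
  [1,[0.04,0,0],0],
  [1,[0.08,0,0],0],
  [1,[0.08,0,0],0],
])

```text
t: 24.02
eef_pos: [466.8, -340.6, 210.6]
tcp_rot: [0.87, 1.57, -0.637]
ft_force: [-1.7, 1.9, 8.6]
opening: 0.187
```

```bash
python3 f.py
```

```text
t 24.175 F [-2.05  1.26  8.84] push [-1.5 -0.4 -0.1 -1.2] mean -0.82 tip_x -188.01 lat -5.15 z 210.6 M [0.19 0.57 0.04]
```

Request:
apply_moves([
  [1,[-0.05,0,0],0],
  [0.4,[-0.05,0,0],0],
  [0,[-0.05,0,0],0],
  [-0.3,[-0.05,0,0],0],
  [-0.3,[-0.05,0,0],0],
  [-0.3,[-0.05,0,0],0],
  [-0.3,[-2,0,0],0],
  [-0.3,[-6,0,0],0],
  [-0.3,[-12,0,0],0],
  [-0.3,[-19,0,0],0],
  [-0.3,[-19,0,0],0],
  [-0.3,[-19,0,0],0],
])

```text
t: 25.68
eef_pos: [466.6, -340.4, 399.8]
tcp_rot: [0.937, 1.57, -0.57]
ft_force: [0.8, -0.5, 0.2]
opening: 0.653
```

```bash
python3 f.py; python3 - <<'E'
from h import *
c=snap("wrist","w6");t=snap("top","top6");w=snap("scene","sc6")
a=c["image"][:250,:, ::-1];b=w["image"][140:265,180:360][:,:,::-1]
cv2.imwrite("pics/end.png",np.vstack([cv2.resize(a,(600,293)),cv2.resize(b,(600,300),interpolation=cv2.INTER_CUBIC)]))
E
```

```text
t 25.825 F [ 0.37 -0.17 -0.05] push [ 0.3 -0.2  0.4 -0.1] mean 0.09 tip_x -187.98 lat -5.13 z 398.2 M [-0.1   0.04 -0.  ]
```

View pics/end.png

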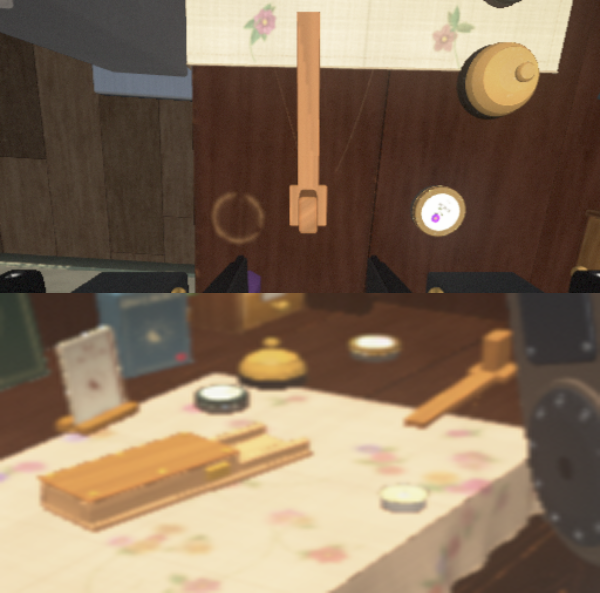

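The last picture shows the stick lying flat, foot down, with its tip at (308,12) and its handle at (308,212) in the wrist half. The lane's open part is empty, and the bystanders visible there (bell, both tins, spare tea light) stand where they were. The gripper is free, so I'm handing in.

```bash
python3 -c "
from cell import job,monitor
print(monitor.state()['t'],job.job_done())"
```

```text
the job is handed in; nothing more can be done
25.975 None
```

The tea light was fed past the catch and pressed home against the hidden stop, and the job was handed in at 26 s of the 59 s allowed.

- **Pressing home:** I felt the stop with the stick's tip at about 60 mm along the lane. I then pressed to 9.4 N and held about 11.2 N for roughly 0.9 s. The highest push I read was 11.5 N, below the 15 N denting limit; force was not logged while it passed the catch.
- **Stick:** I drew it straight out and laid it flat, foot down, at its old place on the dresser top, clear of the lane. It was pressed down with about 9 N for a moment while I was setting it down, before I let go.
- **Last checks:** The final pictures show the stick flat and the lane's open part empty. The bell, both tins and the spare tea light look unmoved, and the raised gripper touches nothing (force about 0 N).
- **Not seen directly:** The tea light is hidden under the cover, so its final place is known only from the force and how far the stick went in. I did not view the dish and crystal again at the end, but the arm never worked near them.

No check failed. In an early check the stick's lower edge sat about 2 pixels below prediction; it was parallel and caused no trouble.

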